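# Unstack returned parts into their nests

### The arm

A 6-joint arm with a two-finger parallel gripper is mounted at the origin on the work surface. World frame = base frame: x ahead of the robot, y to its left, z up, the work surface at z = 0. Lengths are in m, angles in rad, forces in N, time in s.
With the tool pointing down it reaches from about 0.225 to 0.875 m from the base axis. Payload 3.4 kg.
Tool frame: the origin (TCP) lies at the very end of the fingers, on their centre line; the grasp point (between the pads) lies 19 mm behind it; z points along the fingers, y is the line along which they close (so a half turn about z gives the same grasp; the last joint's range is limited). The gripper opens to 85 mm and grips with 20 to 120 N. Pads are 22 mm wide; open, the fingers measure 114 mm over their backs; the gripper's body (76 mm by 85 mm) begins 54 mm behind the grasp point. The pads swing forward as they close: fully open they stand 13 mm farther back than shut.
Start: joints at [-1.382, 0.276, 1.505, -0, 1.361, -0.121], TCP at [0.175, -0.548, 0.231] pointing down, gripper open.
Joint ranges: [-2.89, 2.89], [-0.75, 2.08], [0.22, 2.7], [-1.18, 4.32], [0.11, 2.71], [-2.7, 2.7]. Speed limits (rad/s): [2.57, 2.57, 3.14, 3.14, 3.14, 3.14].

### API

Orientations are given as a unit quaternion [w, x, y, z].
In Python, from rig import get_state, optics, sign_off gives the robot as it stands.
- The arm moves only by the tool send_rows, never from a script. Its argument "increments" is a list of rows, each an object with "gripper": the gripper's target within -1 to 1 (shut at 1, half-way at 0, fully open at -1); "linear": the shift along the world's x, y, z in m, a list of three; "delta_rot": the turn, a rotation vector about the world's x, y, z in rad, a list of three. In form: [{"gripper": gripper, "linear": [dx, dy, dz], "delta_rot": [rx, ry, rz]}, ...]. A call has 1 to 8 rows; each row is the pose to reach, as a shift and turn from the pose commanded when the call began; what a row does not reach only later rows make up. A row lasts 1/10 s, in which the tool goes at most 50 mm and 8.59 degrees, less where a joint would pass 70% of its speed; a pose out of reach is approached as far as the arm can. A call with a gripper value outside its range is refused whole. The fingers move at their own pace and stop on an object; "newtons" is the grip in N (left out, the last holds). Time passes only in rows, so rows that repeat a pose let the fingers close. It gives the time, the measured TCP pose, the force, the opening and the grip force at its end, in the units of the state.
- get_state(): the state, without advancing time (a new reading comes with each control period).
- optics.get_image(name): name is "side" or "top"; returns a dict with "pixels" (420x560x3 uint8, blue, green, red), "K" (3x3 intrinsics, pixels), "rvec" (rotation vector, rad) and "tvec" (3), from world to camera coordinates, as OpenCV has them. Camera axes: x right, y down, z forward; pixel columns grow to the right and rows downward; lengths in m; the calibration is good to about 2 mm. A picture is of the moment at which its call begins. There is no depth.
- sign_off(): hands the job in; it is judged then, once.
The state is a dict: "clock": time; "qpos": joint angles; "qd": joint speeds; "effort": joint torques, N m; "position": TCP position; "ee_rot": TCP orientation; "contact_force": force on the tool from outside, world axes, zero at the start; "moment": the same for the moment, N m; "width": finger opening in m; "gripper_force": force on a finger pad.
Only numpy, scipy, OpenCV 4.12 (cv2) and the standard library are available. Lean on these libraries where they do the work, as an engineer would, in place of code of your own. Each camera call takes 0.05 s, during which the arm holds its last target. There are 200 camera calls.

### The job

Take the stack of returned parts apart from the top down and set each part flat inside the blue-rimmed nest made for its shape and size, squarely along it: first the heat sink, then the metal enclosure and the round transformer (in either order), and the carton last. Set the parts down rather than dropping them, and leave the multimeter and the wire spool where they are.

Things in the scene. Friction and masses are not known exactly. Their poses are not given: they have to be found in the camera images.
- heatsink: black finned aluminium heat sink, 90 (x) x 28 (y) x 24 (z) mm, fins up along its x; about 0.14 kg. At the start it bridges the top of the stack, lying on the enclosure and the transformer, roughly along the carton, its underside 62 mm above the bench. Origin: centre of its underside, z up.
- enclosure: bare die-cast aluminium instrument box, rectangular, 66 (x) x 42 (y) x 30 (z) mm, four screws on top; about 0.18 kg. At the start it stands on one end of the carton (either end), under the heat sink, its underside 32 mm above the bench. Origin: centre of its underside, z up.
- transformer: round potted transformer, off-white upright cylinder, 52 mm in diameter, 30 mm high, grey disc and brass bolt in the middle of its top; about 0.30 kg. At the start it stands on the other end of the carton, under the heat sink, its underside 32 mm above the bench, its centre about 72 mm from the enclosure's (about 13 mm of free space between the two). Origin: centre of its underside, z up.
- carton: closed brown cardboard carton with a pale tape strip along its top, rigid, 140 (x) x 60 (y) x 32 (z) mm; about 0.30 kg. It lies flat on the bench at the bottom of the stack, its x within 0.35 rad of the robot's x (as for the nests). The bench is at height 0. Origin: centre of its underside, z up.
- nest_heatsink: nest for the heat sink: shallow tray with a blue plastic rim and a grey floor, fixed to the bench, the narrow oblong one; inside 108 (x) x 46 (y) mm, outside 114 x 52 mm (9 mm spare all round its part). Its floor is 3 mm thick and its rim rises 9 mm above the bench. Origin: centre of its underside, on the bench; x along its length, z up.
- nest_enclosure: nest for the enclosure: shallow tray with a blue plastic rim and a grey floor, fixed to the bench, the short oblong one; inside 84 (x) x 60 (y) mm, outside 90 x 66 mm (9 mm spare all round its part). Its floor is 3 mm thick and its rim rises 9 mm above the bench. Origin: centre of its underside, on the bench; x along its length, z up.
- nest_carton: nest for the carton: shallow tray with a blue plastic rim and a grey floor, fixed to the bench, the largest, long and wide; inside 158 (x) x 78 (y) mm, outside 164 x 84 mm (9 mm spare all round its part). Its floor is 3 mm thick and its rim rises 9 mm above the bench. Origin: centre of its underside, on the bench; x along its length, z up.
- nest_transformer: nest for the transformer: shallow tray with a blue plastic rim and a grey floor, fixed to the bench, the round one; inside 70 mm, outside 76 mm in diameter. Its floor is 3 mm thick and its rim rises 9 mm above the bench. Origin: centre of its underside, on the bench; z up.
- meter: bystander: yellow handheld multimeter lying on its back beyond the work, 75 (x) x 150 (y) x 43 (z) mm. Origin: centre of its underside.
- spool: bystander: spool of copper wire standing on end beyond the work, 64 mm in diameter, 44 mm high. Origin: centre of its underside.
Mind the look-alikes: they are no part of the job. Leave any red look-alike of the heatsink alone.

How it is judged:
On the way, in this order (a step that is already met when the one before it is completed fails the run):
1. the heat sink lies in its nest, let go (horizontal distance between heatsink and nest_heatsink below 0.0135 m and z of heatsink in the frame of nest_heatsink between 0 and 0.006 m and angle between heatsink's own z axis and vertical below 0.08 rad and angle between the x axis of heatsink and the x axis of nest_heatsink, either way round below 0.45 rad and linear speed of heatsink below 0.02 m/s and contact force between heatsink and the fingers below 0.05 N), for 0.2 s.
2. the enclosure and the transformer stand in their nests, let go (horizontal distance between enclosure and nest_enclosure below 0.0135 m and z of enclosure in the frame of nest_enclosure between 0 and 0.006 m and angle between each of enclosure, transformer's own z axis and vertical below 0.08 rad and angle between the x axis of enclosure and the x axis of nest_enclosure, either way round below 0.45 rad and linear speed of each of enclosure, transformer below 0.02 m/s and contact force between each of enclosure, transformer and the fingers below 0.05 N and horizontal distance between transformer and nest_transformer below 0.0135 m and z of transformer in the frame of nest_transformer between 0 and 0.006 m), for 0.2 s.
3. the carton lies in its nest, let go (horizontal distance between carton and nest_carton below 0.0135 m and z of carton in the frame of nest_carton between 0 and 0.006 m and angle between carton's own z axis and vertical below 0.08 rad and angle between the x axis of carton and the x axis of nest_carton, either way round below 0.45 rad and linear speed of carton below 0.02 m/s and contact force between carton and the fingers below 0.05 N), for 0.2 s.
At the end, for the whole second after the job is handed in: Heat sink, enclosure, transformer and carton each lie flat on the floor of their own nest (centres within 13.5 mm horizontally, underside less than 6 mm above the nest's underside, tilt under 0.08 rad; all but the round one within 0.45 rad of the nest's length, either way round), let go and at rest (all of step 1 and all of step 2 and all of step 3); the robot touches nothing.
It fails at once if the meter is pushed more than 20 mm from where it stood (distance of meter from where it was at the start of the episode above 0.02 m).
It fails at once if the spool is pushed more than 20 mm from where it stood (distance of spool from where it was at the start of the episode above 0.02 m).
It fails at once if a part is dropped (falls free, touching nothing, faster than 0.6 m/s: about 20 mm) ((contact force between heatsink and anything else below 0.001 N and linear speed of heatsink above 0.6 m/s) or (contact force between enclosure and anything else below 0.001 N and linear speed of enclosure above 0.6 m/s) or (contact force between transformer and anything else below 0.001 N and linear speed of transformer above 0.6 m/s) or (contact force between carton and anything else below 0.001 N and linear speed of carton above 0.6 m/s)).
It also fails if it takes over 112 s, if anything falls off the work surface, if the arm or the gripper's body presses on something with over 40 N, if the wrist force passes 120 N, or if a joint passes its speed limit or range.

## Working session

There is one attempt and no reset: what is moved stays moved. The work goes in short steps, Python scripts to look and compute and a tool call to move; the robot and the scene stay as the last step left them, time stands still between calls to the robot, and variables do not carry over. Pictures are saved under pics/ and viewed, at most 14 in all, crops included, and the job is handed in when it is done.

Besides the shell and the picture viewer there is one more tool, called after ">>>" as name(argument=value, ...), one argument or row to a line, values as JSON. send_rows: Moves the arm, as the interface text tells. Its arguments: {"type":"object","properties":{"increments":{"type":"array"},"newtons":{"type":"number"}},"required":["increments"]}

```bash
mkdir -p pics && cat > h.py <<'E'
import numpy as np, cv2
from rig import get_state, optics, sign_off
def grab(n,tag):
    d=optics.get_image(n); np.savez(f'pics/{tag}.npz',**{k:np.asarray(v) for k,v in d.items()}); cv2.imwrite(f'pics/{tag}.png',np.asarray(d['pixels'])); return d
def load(tag): return np.load(f'pics/{tag}.npz')
def ray(d,uv):
    R=cv2.Rodrigues(np.asarray(d['rvec'],float))[0]; t=np.asarray(d['tvec'],float).ravel()
    p=cv2.undistortPoints(np.array([[uv]],float),np.asarray(d['K'],float),None)[0,0]
    return -R.T@t, R.T@np.array([p[0],p[1],1])
def atz(d,uv,z):
    c,r=ray(d,uv); return c+r*(z-c[2])/r[2]
def tri(d1,u1,d2,u2):
    c1,r1=ray(d1,u1); c2,r2=ray(d2,u2)
    s=np.linalg.lstsq(np.c_[r1,-r2],c2-c1,rcond=None)[0]
    a=c1+r1*s[0]; b=c2+r2*s[1]; return (a+b)/2, np.linalg.norm(a-b)
def proj(d,P): return cv2.projectPoints(np.array(P,float).reshape(-1,3),np.asarray(d['rvec'],float),np.asarray(d['tvec'],float),np.asarray(d['K'],float),None)[0][:,0]
E
python3 - <<'E'
from h import *
for n in('side','top'):
    d=grab(n,n+'0'); print(n,ray(d,(280,210)))
    cv2.imwrite(f'pics/{n}0b.png',cv2.resize(d['pixels'],(800,600),interpolation=cv2.INTER_CUBIC))
print(get_state())
E
```

```text
side (array([ 0.41278779, -0.63716245,  0.93019724]), array([ 0.17682111,  0.59863388, -0.78134863]))
top (array([ 0.45154908, -0.01447012,  0.97550352]), array([ 0.1243093 ,  0.04561207, -0.99126001]))
{'clock': 0.1, 'qpos': array([-1.38200141e+00,  2.76528680e-01,  1.50603701e+00, -4.17091168e-05,
        1.36069560e+00, -1.21006276e-01]), 'qd': array([-1.22385615e-03,  3.78805892e-04, -1.29029735e-03,  1.75291042e-03,
       -1.50905959e-03, -8.44510006e-05]), 'effort': array([ 1.74260684e-03, -4.17698014e+01, -2.46404189e+01, -1.49958687e-04,
        5.73362777e-03, -4.29638064e-06]), 'position': array([ 0.17518509, -0.54715288,  0.23051582]), 'ee_rot': array([-8.33147956e-04,  9.88025854e-01,  1.54286145e-01, -4.86538493e-05]), 'contact_force': array([-0.79328805,  0.18884198, -0.0743258 ]), 'moment': array([ 0.04281868, -0.04563711, -0.01375793]), 'gripper_force': 0.0, 'width': 0.0857098029381935}
```

View pics/top0b.png

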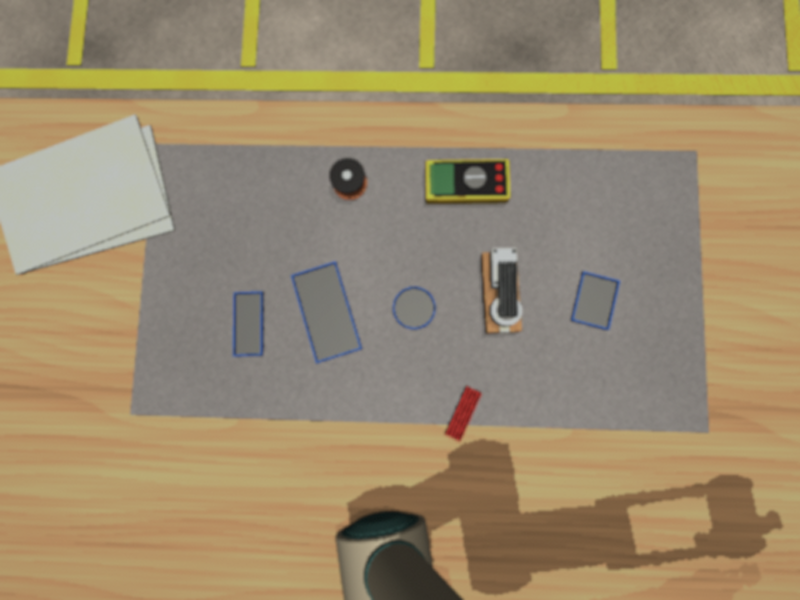

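View pics/side0b.png

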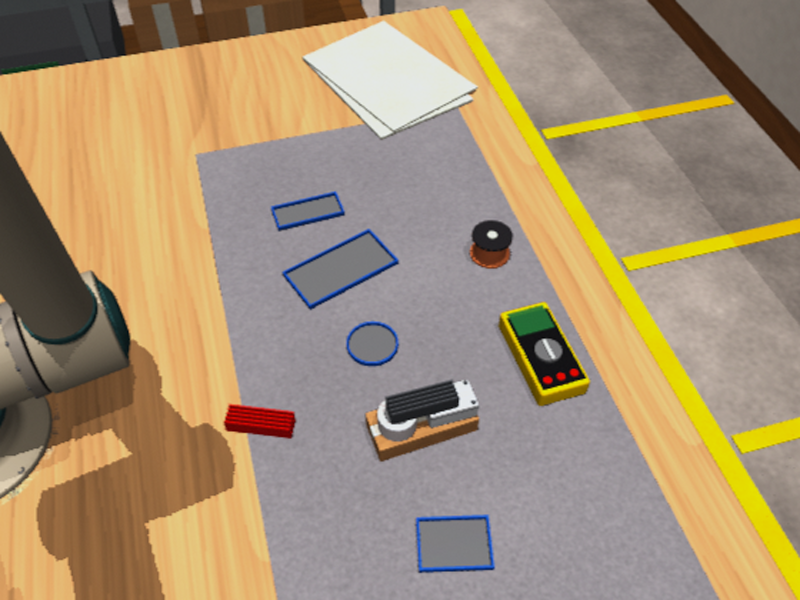

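Top: spool (347,178), meter (467,180), red look-alike (462,413), black heat sink (508,290) on the enclosure (504,262, far end) and transformer (507,310, near end), with the carton below. Nests: heatsink (248,324), carton (327,312), round (414,308), enclosure (596,300). Side: the same layout, stack at (420,420), red at (260,420). The black heat sink on the stack is the one meant, and the red block is to be left alone. Next: fit the nests by colour and enlarge the stack.

```bash
cat > nests.py <<'E'
from h import *
def nests(tag):
    d=load(tag); hsv=cv2.cvtColor(d['pixels'],cv2.COLOR_BGR2HSV)
    m=cv2.inRange(hsv,(105,100,50),(130,255,255))
    m=cv2.morphologyEx(m,cv2.MORPH_CLOSE,np.ones((3,3)))
    cs=cv2.findContours(m,cv2.RETR_EXTERNAL,cv2.CHAIN_APPROX_NONE)[0]
    for c in cs:
        if len(c)<50: continue
        P=np.array([atz(d,q[0],0.009)[:2] for q in c.astype(float)])
        (x,y),(w,h),a=cv2.minAreaRect((P*1000).astype(np.float32))
        if w<h: w,h,a=h,w,a+90
        a=(a+90)%180-90
        print(tag,np.round([x,y,w,h,a],1))
if __name__=='__main__':
    nests('top0'); nests('side0')
    a=load('top0')['pixels'][165:240,325:375]; b=load('side0')['pixels'][255:330,250:345]
    a=cv2.resize(a,None,fx=5.3,fy=8 and 5.3,interpolation=cv2.INTER_CUBIC); b=cv2.resize(b,None,fx=5.3,fy=5.3,interpolation=cv2.INTER_CUBIC)
    im=np.hstack([a,b]); print(im.shape); cv2.imwrite('pics/crop0.png',im)
E
python3 nests.py
```

```text
top0 [526.8 275.2 111.5   2.6   3.6]
side0 [ 579.8 -312.1   90.6   69.3  -13.4]
side0 [559.3   3.9  76.7  75.   74.2]
side0 [549.7 159.  166.6  89.6  19.1]
side0 [525.  297.  114.3  60.8   3.2]
(398, 769, 3)
```

View pics/crop0.png

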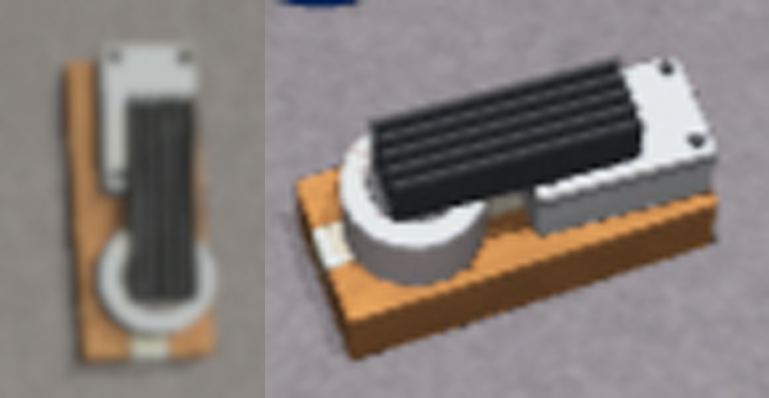

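Crop: top view left, side view right. The black finned block bridges the round transformer (near end) and the enclosure (far end). Triangulating the corners I read off.

```bash
sed -i 's/(105,100,50)/(105,70,40)/' nests.py && python3 - <<'E'
from h import *
import nests; nests.nests('top0')
T,S=load('top0'),load('side0'); k=5.3
t=lambda x,y:((x+.5)/k+325-.5,(y+.5)/k+165-.5); s=lambda x,y:((x-265+.5)/k+250-.5,(y+.5)/k+255-.5)
for n,a,b in [('hs n+',(128,300),(373,122)),('hs f+',(133,97),(615,60)),('hs f-',(197,97),(640,128)),('hs n-',(195,300),(393,178)),
 ('car n+',(83,360),(298,182)),('car n-',(214,358),(347,320)),('enc f-',(197,45),(717,155)),('trafo c',(157,273),(413,193))]:
    p,e=tri(T,t(*a),S,s(*b)); print(n,np.round(p*1000,1),round(e*1000,1))
print('car f+',atz(T,t(66,62),.032),'enc f+',atz(T,t(102,45),.062),'enc n+',atz(T,t(104,188),.062),'enc n- side',atz(S,s(537,190),.062),'car f-',atz(S,s(718,200),.032))
E
```

```text
top0 [537.9 -10.3  63.3  19.5 -54.8]
top0 [525.4 299.6 114.2  51.4   3.5]
top0 [575.4  12.1  73.6  42.5 -67.5]
top0 [ 580.8 -309.9   90.7   67.1  -13.4]
top0 [550.  161.3 164.3  84.4  18.9]
hs n+ [ 542.6 -133.    80.6] 2.3
hs f+ [ 630.8 -134.    84.6] 0.2
hs f- [ 631.  -162.1   83.8] 0.8
hs n- [ 542.3 -160.7   88.5] 1.8
car n+ [ 518.7 -119.3   29.1] 0.6
car n- [ 521.  -178.6   31.7] 0.7
enc f- [ 659.8 -166.1   59.4] 1.0
trafo c [ 555.  -149.1   54.5] 3.0
car f+ [ 0.65719741 -0.10987974  0.032     ] enc f+ [ 0.65882894 -0.12298444  0.062     ] enc n+ [ 0.59343529 -0.12434753  0.062     ] enc n- side [ 0.59393234 -0.16377391  0.062     ] car f- [ 0.66110472 -0.16886706  0.032     ]
```

Heights check out: heat sink top about 85 mm, carton top 31, enclosure top 60 (text: 86, 32, 62). Heat sink centre (587,-147.5) mm, yaw about 0. Moving above it.

>>> send_rows(
  increments=[
    {"gripper":-1,"linear":[0.025,0.025,0],"delta_rot":[0,0,-0.05]},
    {"gripper":-1,"linear":[0.055,0.055,0],"delta_rot":[0,0,-0.1]},
    {"gripper":-1,"linear":[0.085,0.085,0],"delta_rot":[0,0,-0.15]},
    {"gripper":-1,"linear":[0.115,0.115,0],"delta_rot":[0,0,-0.2]},
    {"gripper":-1,"linear":[0.145,0.145,0],"delta_rot":[0,0,-0.25]},
    {"gripper":-1,"linear":[0.175,0.175,0],"delta_rot":[0,0,-0.3]},
    {"gripper":-1,"linear":[0.205,0.205,0],"delta_rot":[0,0,-0.315]},
    {"gripper":-1,"linear":[0.235,0.235,0],"delta_rot":[0,0,-0.315]},
  ],
  newtons=40,
)

```text
clock: 0.9
position: [0.4111, -0.3111, 0.231]
ee_rot: [-0.0, 1.0, -0.003, -0.0]
contact_force: [0.2, -0.4, 0.7]
width: 0.0852
gripper_force: 0.0
```

>>> send_rows(
  increments=[
    {"gripper":-1,"linear":[0.03,0.03,0],"delta_rot":[0,0,0]},
    {"gripper":-1,"linear":[0.06,0.06,0],"delta_rot":[0,0,0]},
    {"gripper":-1,"linear":[0.09,0.09,0],"delta_rot":[0,0,0]},
    {"gripper":-1,"linear":[0.12,0.12,0],"delta_rot":[0,0,0]},
    {"gripper":-1,"linear":[0.15,0.145,0],"delta_rot":[0,0,0]},
    {"gripper":-1,"linear":[0.177,0.165,0],"delta_rot":[0,0,0]},
    {"gripper":-1,"linear":[0.177,0.165,0],"delta_rot":[0,0,0]},
    {"gripper":-1,"linear":[0.177,0.165,0],"delta_rot":[0,0,0]},
  ],
)

```text
clock: 1.7
position: [0.5871, -0.1471, 0.2305]
ee_rot: [-0.0, 1.0, -0.002, -0.001]
contact_force: [-0.2, -0.4, 0.6]
width: 0.0853
gripper_force: 0.0
```

>>> send_rows(
  increments=[
    {"gripper":-1,"linear":[0,0,-0.03],"delta_rot":[0,0,0]},
    {"gripper":-1,"linear":[0,0,-0.06],"delta_rot":[0,0,0]},
    {"gripper":-1,"linear":[0,0,-0.09],"delta_rot":[0,0,0]},
    {"gripper":-1,"linear":[0,0,-0.12],"delta_rot":[0,0,0]},
    {"gripper":-1,"linear":[0,0,-0.14],"delta_rot":[0,0,0]},
    {"gripper":-1,"linear":[0,0,-0.155],"delta_rot":[0,0,0]},
    {"gripper":-1,"linear":[0,0,-0.16],"delta_rot":[0,0,0]},
    {"gripper":-1,"linear":[0,0,-0.16],"delta_rot":[0,0,0]},
  ],
)

```text
clock: 2.5
position: [0.5861, -0.1483, 0.0708]
ee_rot: [-0.0, 1.0, -0.003, -0.001]
contact_force: [0.3, 0.6, 0.7]
width: 0.0854
gripper_force: 0.0
```

>>> send_rows(
  increments=[
    {"gripper":1,"linear":[0,0,0],"delta_rot":[0,0,0]},
    {"gripper":1,"linear":[0,0,0],"delta_rot":[0,0,0]},
    {"gripper":1,"linear":[0,0,0],"delta_rot":[0,0,0]},
    {"gripper":1,"linear":[0,0,0],"delta_rot":[0,0,0]},
    {"gripper":1,"linear":[0,0,0],"delta_rot":[0,0,0]},
    {"gripper":1,"linear":[0,0,0],"delta_rot":[0,0,0]},
    {"gripper":1,"linear":[0,0,0],"delta_rot":[0,0,0]},
    {"gripper":1,"linear":[0,0,0],"delta_rot":[0,0,0]},
  ],
)

```text
clock: 3.3
position: [0.5879, -0.1479, 0.0722]
ee_rot: [0.0, 1.0, -0.003, 0.001]
contact_force: [-1.6, -0.6, 5.8]
width: 0.027
gripper_force: 40.9
```

>>> send_rows(
  increments=[
    {"gripper":1,"linear":[0,0,0.01],"delta_rot":[0,0,0]},
    {"gripper":1,"linear":[0,0,0.03],"delta_rot":[0,0,0]},
    {"gripper":1,"linear":[0,0,0.06],"delta_rot":[0,0,0]},
    {"gripper":1,"linear":[0,0,0.09],"delta_rot":[0,0,0]},
    {"gripper":1,"linear":[-0.005,0.03,0.1],"delta_rot":[0,0,0.06]},
    {"gripper":1,"linear":[-0.01,0.06,0.1],"delta_rot":[0,0,0.06]},
    {"gripper":1,"linear":[-0.015,0.1,0.1],"delta_rot":[0,0,0.06]},
    {"gripper":1,"linear":[-0.02,0.14,0.1],"delta_rot":[0,0,0.06]},
  ],
)

```text
clock: 4.1
position: [0.5666, -0.0065, 0.1714]
ee_rot: [-0.0, 1.0, 0.027, -0.0]
contact_force: [0.4, 0.3, -1.3]
width: 0.0271
gripper_force: 40.1
```

>>> send_rows(
  increments=[
    {"gripper":1,"linear":[-0.005,0.04,0],"delta_rot":[0,0,0]},
    {"gripper":1,"linear":[-0.01,0.08,0],"delta_rot":[0,0,0]},
    {"gripper":1,"linear":[-0.015,0.12,0],"delta_rot":[0,0,0]},
    {"gripper":1,"linear":[-0.02,0.16,0],"delta_rot":[0,0,0]},
    {"gripper":1,"linear":[-0.025,0.2,0],"delta_rot":[0,0,0]},
    {"gripper":1,"linear":[-0.03,0.24,0],"delta_rot":[0,0,0]},
    {"gripper":1,"linear":[-0.036,0.275,0],"delta_rot":[0,0,0]},
    {"gripper":1,"linear":[-0.042,0.307,0],"delta_rot":[0,0,0]},
  ],
)

```text
clock: 4.9
position: [0.5243, 0.3011, 0.1712]
ee_rot: [0.0, 1.0, 0.028, -0.001]
contact_force: [0.6, -0.8, -1.5]
width: 0.0268
gripper_force: 40.1
```

>>> send_rows(
  increments=[
    {"gripper":1,"linear":[0,0,-0.02],"delta_rot":[0,0,0]},
    {"gripper":1,"linear":[0,0,-0.05],"delta_rot":[0,0,0]},
    {"gripper":1,"linear":[0,0,-0.08],"delta_rot":[0,0,0]},
    {"gripper":1,"linear":[0,0,-0.1],"delta_rot":[0,0,0]},
    {"gripper":1,"linear":[0,0,-0.11],"delta_rot":[0,0,0]},
    {"gripper":1,"linear":[0,0,-0.11],"delta_rot":[0,0,0]},
    {"gripper":1,"linear":[0,0,-0.11],"delta_rot":[0,0,0]},
  ],
)

```text
clock: 5.6
position: [0.5259, 0.2996, 0.0621]
ee_rot: [-0.0, 1.0, 0.027, 0.001]
contact_force: [1.6, -0.6, -0.4]
width: 0.0272
gripper_force: 40.1
```

```bash
python3 - <<'E'
from h import *
a=grab('top','t1')['pixels'][175:285,130:230];b=grab('side','s1')['pixels'][90:200,170:300]
im=np.hstack([cv2.resize(x,None,fx=3.4,fy=3.4,interpolation=cv2.INTER_CUBIC) for x in(a,b)]);print(im.shape);cv2.imwrite('pics/c1.png',im)
s=get_state();print(s['position'],s['width'])
E
```

```text
(374, 782, 3)
[0.52635341 0.29976086 0.0627318 ] 0.02728985791408934
```

View pics/c1.png

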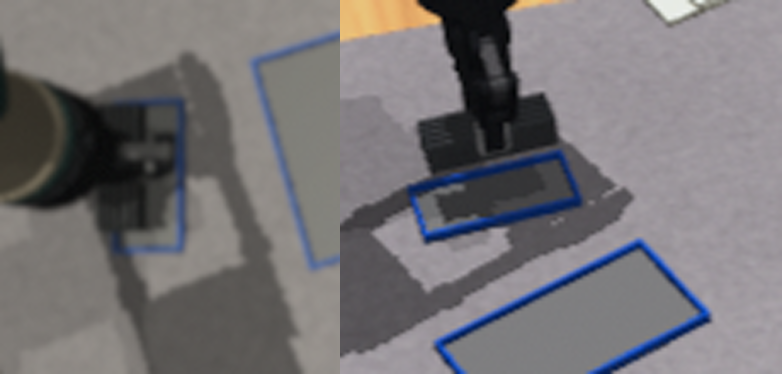

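Crop: heat sink held level, aligned with the narrow nest, bottom about 50 mm up. Lowering.

>>> send_rows(
  increments=[
    {"gripper":1,"linear":[0,0,-0.015],"delta_rot":[0,0,0]},
    {"gripper":1,"linear":[0,0,-0.03],"delta_rot":[0,0,0]},
    {"gripper":1,"linear":[0,0,-0.04],"delta_rot":[0,0,0]},
    {"gripper":1,"linear":[0,0,-0.044],"delta_rot":[0,0,0]},
    {"gripper":1,"linear":[0,0,-0.047],"delta_rot":[0,0,0]},
    {"gripper":1,"linear":[0,0,-0.048],"delta_rot":[0,0,0]},
    {"gripper":1,"linear":[0,0,-0.048],"delta_rot":[0,0,0]},
  ],
)

```text
clock: 6.4
position: [0.5256, 0.2995, 0.0137]
ee_rot: [-0.0, 1.0, 0.027, 0.0]
contact_force: [-0.8, -0.5, -1.4]
width: 0.0271
gripper_force: 40.1
```

>>> send_rows(
  increments=[
    {"gripper":1,"linear":[0,0,-0.001],"delta_rot":[0,0,0]},
    {"gripper":1,"linear":[0,0,-0.0015],"delta_rot":[0,0,0]},
    {"gripper":1,"linear":[0,0,-0.0015],"delta_rot":[0,0,0]},
  ],
)

```text
clock: 6.7
position: [0.5258, 0.2996, 0.0132]
ee_rot: [-0.0, 1.0, 0.027, 0.001]
contact_force: [-0.7, -0.8, 5.5]
width: 0.0268
gripper_force: 40.8
```

>>> send_rows(
  increments=[
    {"gripper":0,"linear":[0,0,-0.001],"delta_rot":[0,0,0]},
    {"gripper":0,"linear":[0,0,-0.001],"delta_rot":[0,0,0]},
    {"gripper":0,"linear":[0,0,-0.001],"delta_rot":[0,0,0]},
    {"gripper":0,"linear":[0,0,-0.001],"delta_rot":[0,0,0]},
    {"gripper":0,"linear":[0,0,0.01],"delta_rot":[0,0,0]},
    {"gripper":-1,"linear":[0,0,0.05],"delta_rot":[0,0,0]},
    {"gripper":-1,"linear":[0,0,0.1],"delta_rot":[0,0,0]},
    {"gripper":-1,"linear":[0,-0.03,0.14],"delta_rot":[0,0,-0.06]},
  ],
)

```text
clock: 7.5
position: [0.5264, 0.272, 0.1551]
ee_rot: [-0.002, 1.0, -0.002, 0.002]
contact_force: [0.6, 0.1, 0.0]
width: 0.0837
gripper_force: 0.0
```

>>> send_rows(
  increments=[
    {"gripper":-1,"linear":[0.01,-0.045,0],"delta_rot":[0,0,0]},
    {"gripper":-1,"linear":[0.02,-0.09,0],"delta_rot":[0,0,0]},
    {"gripper":-1,"linear":[0.03,-0.135,0],"delta_rot":[0,0,0]},
    {"gripper":-1,"linear":[0.04,-0.18,0],"delta_rot":[0,0,0]},
    {"gripper":-1,"linear":[0.05,-0.225,0],"delta_rot":[0,0,0]},
  ],
)

```text
clock: 8.0
position: [0.5756, 0.0426, 0.1529]
ee_rot: [0.0, 1.0, -0.003, 0.001]
contact_force: [0.1, 0.6, 0.8]
width: 0.0852
gripper_force: 0.0
```

```bash
python3 - <<'E'
from h import *
s=get_state();print(s['position'],s['width'])
a=grab('top','t2')['pixels'][165:285,150:190];a2=load('t2')['pixels'][165:240,325:375];b=grab('side','s2')['pixels'][120:170,180:250];b2=load('s2')['pixels'][255:330,250:345]
f=lambda x,k:cv2.resize(x,None,fx=k,fy=k,interpolation=cv2.INTER_CUBIC)
im=np.zeros((600,800,3),np.uint8)
def put(x,r,c): im[r:r+x.shape[0],c:c+x.shape[1]]=x
put(f(a2,5.3),0,0);put(f(b2,5.3),0,265);put(f(load('t2')['pixels'][190:260,150:230],2.8),400,0);put(f(b,4),400,265)
cv2.imwrite('pics/c2.png',im)
E
```

```text
[0.57555689 0.04259591 0.15292048] 0.08516062911826489
```

View pics/c2.png

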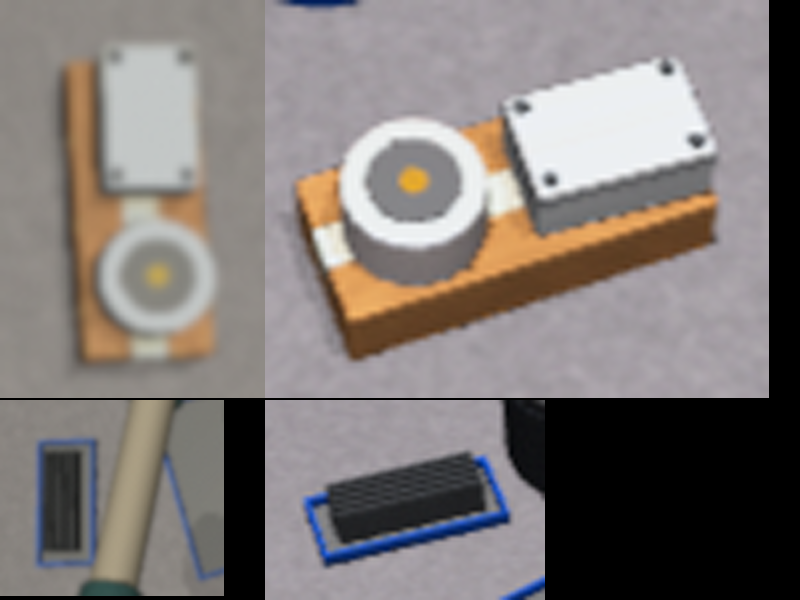

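Crop: the heat sink lies flat inside its nest (side view, lower right). The enclosure and transformer are undisturbed and fully visible. Refining them from the screws and the bolt.

```bash
python3 - <<'E'
from h import *
T,S=load('t2'),load('s2'); k=5.3
t=lambda x,y:((x+.5)/k+325-.5,(y+.5)/k+165-.5); s=lambda x,y:((x-265+.5)/k+250-.5,(y+.5)/k+255-.5)
P=[]
for n,a,b in [('f+',(114,56),(667,67)),('f-',(185,56),(697,140)),('n-',(184,175),(550,180)),('n+',(115,175),(521,105)),('bolt',(157,276),(413,181))]:
    p,e=tri(T,t(*a),S,s(*b)); P.append(p);print(n,np.round(p*1000,1),round(e*1000,1))
P=np.array(P);print(P[:4].mean(0),[np.arctan2(v[1],v[0]) for v in(P[0]-P[3],P[1]-P[2])])
E
```

```text
f+ [ 653.7 -128.4   61.9] 0.3
f- [ 654.  -160.2   62.6] 0.7
n- [ 600.1 -160.2   60.2] 0.6
n+ [ 599.2 -129.2   61.7] 0.6
bolt [ 554.1 -148.2   61.2] 0.6
[ 0.62677173 -0.14450748  0.06159847] [np.float64(0.014975552506592452), np.float64(0.0009192959879634916)]
```

>>> send_rows(
  increments=[
    {"gripper":-1,"linear":[0.012,-0.045,0],"delta_rot":[0,0,0]},
    {"gripper":-1,"linear":[0.025,-0.09,0],"delta_rot":[0,0,0]},
    {"gripper":-1,"linear":[0.038,-0.135,0],"delta_rot":[0,0,0]},
    {"gripper":-1,"linear":[0.048,-0.17,0],"delta_rot":[0,0,0.01]},
    {"gripper":-1,"linear":[0.051,-0.187,0],"delta_rot":[0,0,0.01]},
    {"gripper":-1,"linear":[0.051,-0.187,-0.02],"delta_rot":[0,0,0.01]},
    {"gripper":-1,"linear":[0.051,-0.187,-0.05],"delta_rot":[0,0,0.01]},
    {"gripper":-1,"linear":[0.051,-0.187,-0.08],"delta_rot":[0,0,0.01]},
  ],
)

```text
clock: 8.9
position: [0.6264, -0.1414, 0.0719]
ee_rot: [-0.0, 1.0, 0.002, 0.001]
contact_force: [0.0, 0.1, -0.9]
width: 0.0855
gripper_force: 0.0
```

>>> send_rows(
  increments=[
    {"gripper":-1,"linear":[0,0,-0.015],"delta_rot":[0,0,0]},
    {"gripper":-1,"linear":[0,0,-0.028],"delta_rot":[0,0,0]},
    {"gripper":-1,"linear":[0,0,-0.032],"delta_rot":[0,0,0]},
    {"gripper":-1,"linear":[0,0,-0.032],"delta_rot":[0,0,0]},
  ],
)

```text
clock: 9.3
position: [0.6263, -0.142, 0.0398]
ee_rot: [-0.0, 1.0, 0.003, -0.0]
contact_force: [-0.2, 0.2, 0.2]
width: 0.0853
gripper_force: 0.0
```

>>> send_rows(
  increments=[
    {"gripper":1,"linear":[0,0,0],"delta_rot":[0,0,0]},
    {"gripper":1,"linear":[0,0,0],"delta_rot":[0,0,0]},
    {"gripper":1,"linear":[0,0,0],"delta_rot":[0,0,0]},
    {"gripper":1,"linear":[0,0,0],"delta_rot":[0,0,0]},
    {"gripper":1,"linear":[0,0,0],"delta_rot":[0,0,0]},
    {"gripper":1,"linear":[0,0,0],"delta_rot":[0,0,0]},
    {"gripper":1,"linear":[0,0,0],"delta_rot":[0,0,0]},
  ],
  newtons=45,
)

```text
clock: 10.0
position: [0.6271, -0.1432, 0.0411]
ee_rot: [0.001, 1.0, 0.002, 0.001]
contact_force: [-0.6, -1.2, 5.7]
width: 0.0411
gripper_force: 48.0
```

>>> send_rows(
  increments=[
    {"gripper":1,"linear":[0,0,0.01],"delta_rot":[0,0,0]},
    {"gripper":1,"linear":[0,0,0.03],"delta_rot":[0,0,0]},
    {"gripper":1,"linear":[0,0,0.05],"delta_rot":[0,0,0]},
    {"gripper":1,"linear":[-0.006,-0.025,0.06],"delta_rot":[0,0,-0.05]},
    {"gripper":1,"linear":[-0.016,-0.06,0.06],"delta_rot":[0,0,-0.1]},
    {"gripper":1,"linear":[-0.028,-0.1,0.06],"delta_rot":[0,0,-0.17]},
    {"gripper":1,"linear":[-0.038,-0.14,0.06],"delta_rot":[0,0,-0.22]},
    {"gripper":1,"linear":[-0.046,-0.168,0.06],"delta_rot":[0,0,-0.242]},
  ],
)

```text
clock: 10.8
position: [0.5792, -0.3128, 0.0997]
ee_rot: [0.0, 0.993, -0.12, -0.0]
contact_force: [0.2, -0.2, -1.8]
width: 0.0411
gripper_force: 47.2
```

>>> send_rows(
  increments=[
    {"gripper":1,"linear":[0,0,-0.02],"delta_rot":[0,0,0]},
    {"gripper":1,"linear":[0,0,-0.045],"delta_rot":[0,0,0]},
    {"gripper":1,"linear":[0,0,-0.065],"delta_rot":[0,0,0]},
    {"gripper":1,"linear":[0,0,-0.078],"delta_rot":[0,0,0]},
    {"gripper":1,"linear":[0,0,-0.084],"delta_rot":[0,0,0]},
    {"gripper":1,"linear":[0,0,-0.087],"delta_rot":[0,0,0]},
    {"gripper":1,"linear":[0,0,-0.088],"delta_rot":[0,0,0]},
    {"gripper":1,"linear":[0,0,-0.088],"delta_rot":[0,0,0]},
  ],
)

```text
clock: 11.6
position: [0.5809, -0.3109, 0.0126]
ee_rot: [0.0, 0.993, -0.118, 0.001]
contact_force: [0.2, 0.0, -0.7]
width: 0.041
gripper_force: 47.2
```

>>> send_rows(
  increments=[
    {"gripper":1,"linear":[0,0,-0.001],"delta_rot":[0,0,0]},
    {"gripper":1,"linear":[0,0,-0.0015],"delta_rot":[0,0,0]},
    {"gripper":1,"linear":[0,0,-0.002],"delta_rot":[0,0,0]},
    {"gripper":1,"linear":[0,0,-0.002],"delta_rot":[0,0,0]},
  ],
)

```text
clock: 12.0
position: [0.581, -0.311, 0.0121]
ee_rot: [0.001, 0.993, -0.118, 0.001]
contact_force: [-1.7, 1.6, 7.2]
width: 0.0413
gripper_force: 48.4
```

>>> send_rows(
  increments=[
    {"gripper":-0.3,"linear":[0,0,-0.001],"delta_rot":[0,0,0]},
    {"gripper":-0.3,"linear":[0,0,-0.001],"delta_rot":[0,0,0]},
    {"gripper":-0.3,"linear":[0,0,-0.001],"delta_rot":[0,0,0]},
    {"gripper":-0.3,"linear":[0,0,0.003],"delta_rot":[0,0,0]},
    {"gripper":-0.4,"linear":[0,0,0.03],"delta_rot":[0,0,0]},
    {"gripper":-1,"linear":[0,0,0.07],"delta_rot":[0,0,0]},
    {"gripper":-1,"linear":[0,0,0.11],"delta_rot":[0,0,0]},
    {"gripper":-1,"linear":[0,0.02,0.12],"delta_rot":[0,0,0.05]},
  ],
)

```text
clock: 12.8
position: [0.5832, -0.2943, 0.1352]
ee_rot: [0.003, 0.996, -0.094, 0.005]
contact_force: [1.2, -0.2, -0.0]
width: 0.0853
gripper_force: 0.0
```

>>> send_rows(
  increments=[
    {"gripper":-1,"linear":[-0.007,0.035,0],"delta_rot":[0,0,0.05]},
    {"gripper":-1,"linear":[-0.014,0.07,0],"delta_rot":[0,0,0.1]},
    {"gripper":-1,"linear":[-0.021,0.11,0],"delta_rot":[0,0,0.15]},
    {"gripper":-1,"linear":[-0.0255,0.142,0],"delta_rot":[0,0,0.19]},
    {"gripper":-1,"linear":[-0.0255,0.142,0],"delta_rot":[0,0,0.19]},
  ],
)

```text
clock: 13.3
position: [0.5526, -0.1437, 0.1293]
ee_rot: [-0.002, 1.0, 0.004, -0.001]
contact_force: [-0.8, -1.3, -0.2]
width: 0.0852
gripper_force: 0.0
```

```bash
python3 - <<'E'
from h import *
s=get_state();print(s['position'],s['width'])
T=grab('top','t3');S=grab('side','s3')
f=lambda x,k:cv2.resize(x,None,fx=k,fy=k,interpolation=cv2.INTER_CUBIC)
im=np.zeros((400,790,3),np.uint8)
def put(x,r,c): im[r:r+x.shape[0],c:c+x.shape[1]]=x
put(f(T['pixels'][165:245,325:445],3),0,0);put(f(S['pixels'][255:385,250:390],3),0,365)
cv2.imwrite('pics/c3.png',im)
E
```

```text
[ 0.55264372 -0.14371833  0.12934948] 0.08520725259682732
```

View pics/c3.png

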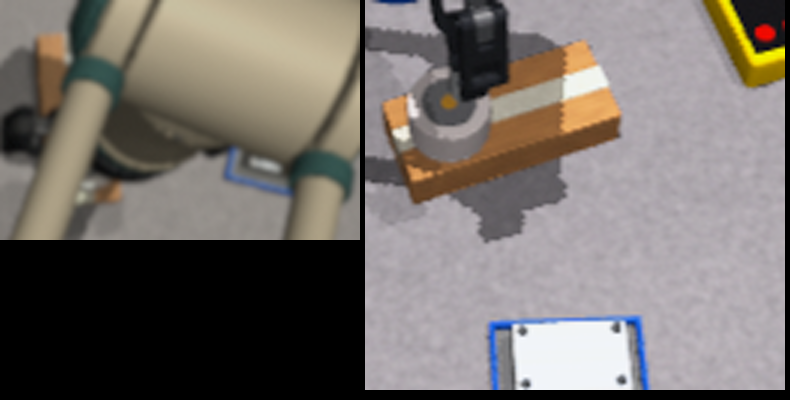

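Side crop: the enclosure sits square in its nest (565,355). The gripper is above the transformer. Settling before reading the position.

>>> send_rows(
  increments=[
    {"gripper":-1,"linear":[0,0,0],"delta_rot":[0,0,0]},
    {"gripper":-1,"linear":[0,0,0],"delta_rot":[0,0,0]},
  ],
)

```text
clock: 13.6
position: [0.5551, -0.1497, 0.1296]
ee_rot: [0.0, 1.0, 0.001, 0.0]
contact_force: [0.9, -0.4, -0.4]
width: 0.0857
gripper_force: 0.0
```

>>> send_rows(
  increments=[
    {"gripper":-1,"linear":[0,0,-0.03],"delta_rot":[0,0,0]},
    {"gripper":-1,"linear":[0,0,-0.06],"delta_rot":[0,0,0]},
    {"gripper":-1,"linear":[0,0,-0.08],"delta_rot":[0,0,0]},
    {"gripper":-1,"linear":[0,0,-0.089],"delta_rot":[0,0,0]},
    {"gripper":-1,"linear":[0,0,-0.089],"delta_rot":[0,0,0]},
  ],
)

```text
clock: 14.1
position: [0.5541, -0.1491, 0.0395]
ee_rot: [-0.0, 1.0, 0.001, -0.001]
contact_force: [-0.7, 0.2, 0.3]
width: 0.0852
gripper_force: 0.0
```

>>> send_rows(
  increments=[
    {"gripper":1,"linear":[0,0,0],"delta_rot":[0,0,0]},
    {"gripper":1,"linear":[0,0,0],"delta_rot":[0,0,0]},
    {"gripper":1,"linear":[0,0,0],"delta_rot":[0,0,0]},
    {"gripper":1,"linear":[0,0,0],"delta_rot":[0,0,0]},
    {"gripper":1,"linear":[0,0,0],"delta_rot":[0,0,0]},
    {"gripper":1,"linear":[0,0,0],"delta_rot":[0,0,0]},
  ],
  newtons=60,
)

```text
clock: 14.7
position: [0.556, -0.1494, 0.0426]
ee_rot: [0.001, 1.0, 0.002, 0.002]
contact_force: [-1.1, -0.8, 5.8]
width: 0.0501
gripper_force: 62.8
```

>>> send_rows(
  increments=[
    {"gripper":1,"linear":[0,0,0.01],"delta_rot":[0,0,0]},
    {"gripper":1,"linear":[0,0,0.03],"delta_rot":[0,0,0]},
    {"gripper":1,"linear":[0,0.02,0.05],"delta_rot":[0,0,0]},
    {"gripper":1,"linear":[0.001,0.05,0.06],"delta_rot":[0,0,0]},
    {"gripper":1,"linear":[0.002,0.09,0.06],"delta_rot":[0,0,0]},
    {"gripper":1,"linear":[0.003,0.13,0.06],"delta_rot":[0,0,0]},
    {"gripper":1,"linear":[0.0045,0.1525,0.06],"delta_rot":[0,0,0]},
    {"gripper":1,"linear":[0.0045,0.1525,0.06],"delta_rot":[0,0,0]},
  ],
)

```text
clock: 15.5
position: [0.5585, 0.0072, 0.101]
ee_rot: [-0.001, 1.0, 0.003, -0.0]
contact_force: [0.8, -1.4, -3.5]
width: 0.0496
gripper_force: 63.1
```

>>> send_rows(
  increments=[
    {"gripper":1,"linear":[0,0,-0.02],"delta_rot":[0,0,0]},
    {"gripper":1,"linear":[0,0,-0.045],"delta_rot":[0,0,0]},
    {"gripper":1,"linear":[0,0,-0.065],"delta_rot":[0,0,0]},
    {"gripper":1,"linear":[0,0,-0.078],"delta_rot":[0,0,0]},
    {"gripper":1,"linear":[0,0,-0.084],"delta_rot":[0,0,0]},
    {"gripper":1,"linear":[0,0,-0.086],"delta_rot":[0,0,0]},
    {"gripper":1,"linear":[0,0,-0.087],"delta_rot":[0,0,0]},
    {"gripper":1,"linear":[0,0,-0.087],"delta_rot":[0,0,0]},
  ],
)

```text
clock: 16.3
position: [0.5599, 0.0037, 0.0145]
ee_rot: [0.0, 1.0, 0.001, 0.001]
contact_force: [-0.1, -0.7, -3.1]
width: 0.0495
gripper_force: 63.2
```

>>> send_rows(
  increments=[
    {"gripper":1,"linear":[0,0,-0.001],"delta_rot":[0,0,0]},
    {"gripper":1,"linear":[0,0,-0.002],"delta_rot":[0,0,0]},
    {"gripper":1,"linear":[0,0,-0.002],"delta_rot":[0,0,0]},
  ],
)

```text
clock: 16.6
position: [0.56, 0.0038, 0.0135]
ee_rot: [0.0, 1.0, 0.001, 0.001]
contact_force: [-2.0, -0.6, 6.5]
width: 0.0501
gripper_force: 64.3
```

>>> send_rows(
  increments=[
    {"gripper":-0.5,"linear":[0,0,0],"delta_rot":[0,0,0]},
    {"gripper":-0.5,"linear":[0,0,0],"delta_rot":[0,0,0]},
    {"gripper":-0.5,"linear":[0,0,0],"delta_rot":[0,0,0]},
    {"gripper":-0.6,"linear":[0,0,0.003],"delta_rot":[0,0,0]},
    {"gripper":-0.6,"linear":[0,0,0.03],"delta_rot":[0,0,0]},
    {"gripper":-1,"linear":[0,0,0.07],"delta_rot":[0,0,0]},
    {"gripper":-1,"linear":[0,0.04,0.12],"delta_rot":[0,0,0]},
    {"gripper":-1,"linear":[0,0.09,0.14],"delta_rot":[0,0,0]},
  ],
)

```text
clock: 17.4
position: [0.5612, 0.0784, 0.1475]
ee_rot: [0.0, 1.0, -0.0, 0.003]
contact_force: [1.2, 0.9, 0.4]
width: 0.0853
gripper_force: 0.0
```

```bash
python3 - <<'E'
from h import *
s=get_state();print(s['position'],s['width'])
T=grab('top','t4');S=grab('side','s4')
f=lambda x,k:cv2.resize(x,None,fx=k,fy=k,interpolation=cv2.INTER_CUBIC)
im=np.zeros((600,800,3),np.uint8)
def put(x,r,c): im[r:r+x.shape[0],c:c+x.shape[1]]=x
put(f(T['pixels'][165:250,265:375],3),0,0);put(f(S['pixels'][215:345,235:350],4),0,335)
cv2.imwrite('pics/c4.png',im)
E
```

```text
[0.56119266 0.07839812 0.1475129 ] 0.08531846570869013
```

View pics/c4.png

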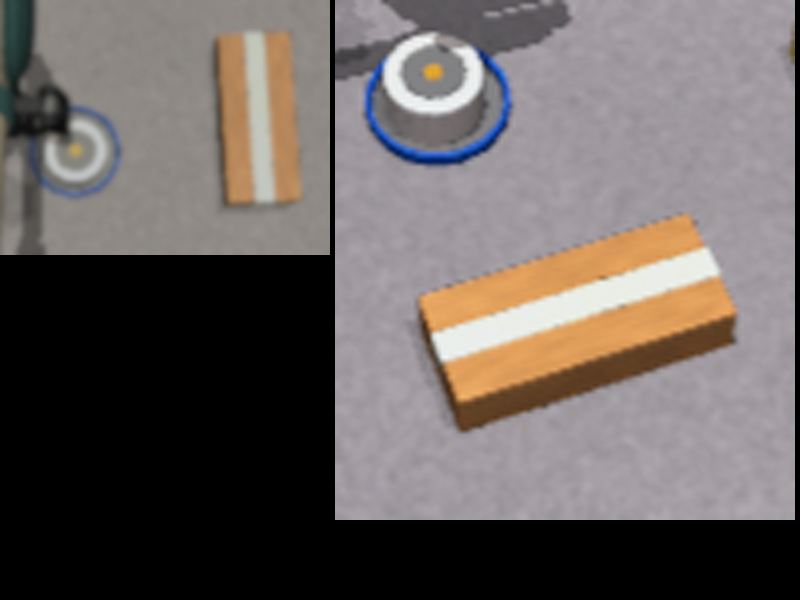

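Crop: the transformer stands centred in the round nest. The carton is bare, with corners readable in both views.

```bash
python3 - <<'E'
from h import *
T,S=load('t4'),load('s4')
t=lambda x,y:((x+.5)/3+265-.5,(y+.5)/3+165-.5); s=lambda x,y:((x-335+.5)/4+235-.5,(y+.5)/4+215-.5)
P=[]
for n,a,b in [('f+',(218,38),(690,215)),('f-',(289,33),(735,315)),('n-',(299,200),(462,402)),('n+',(229,204),(420,298))]:
    p,e=tri(T,t(*a),S,s(*b)); P.append(p);print(n,np.round(p*1000,1),round(e*1000,1))
P=np.array(P);print(P.mean(0),[np.arctan2(v[1],v[0]) for v in(P[0]-P[3],P[1]-P[2])])
b,_=tri(T,t(75,150),S,s(433,72));print('bolt',b)
import nests; nests.nests('s4')
E
```

```text
f+ [ 656.4 -111.    29.7] 2.6
f- [ 660.5 -169.2   29.1] 0.3
n- [ 523.5 -177.7   28.1] 1.2
n+ [ 518.4 -120.9   31.1] 0.8
[ 0.58969046 -0.14470739  0.02949791] [np.float64(0.0716693307298534), np.float64(0.061814323327063964)]
bolt [0.55851237 0.00489618 0.03292708]
s4 [ 579.9 -312.2   91.7   69.4  -13.7]
s4 [558.8  -0.6  76.   70.1  -9.6]
s4 [549.2 158.4 168.2  90.7  19. ]
s4 [525.6 296.7 116.7  60.7   2.7]
```

>>> send_rows(
  increments=[
    {"gripper":-1,"linear":[0.005,-0.04,0],"delta_rot":[0,0,0.03]},
    {"gripper":-1,"linear":[0.01,-0.08,0],"delta_rot":[0,0,0.066]},
    {"gripper":-1,"linear":[0.015,-0.12,0],"delta_rot":[0,0,0.066]},
    {"gripper":-1,"linear":[0.02,-0.16,0],"delta_rot":[0,0,0.066]},
    {"gripper":-1,"linear":[0.025,-0.2,0],"delta_rot":[0,0,0.066]},
    {"gripper":-1,"linear":[0.0305,-0.2385,0],"delta_rot":[0,0,0.066]},
    {"gripper":-1,"linear":[0.0305,-0.2385,-0.02],"delta_rot":[0,0,0.066]},
    {"gripper":-1,"linear":[0.0305,-0.2385,-0.05],"delta_rot":[0,0,0.066]},
  ],
)

```text
clock: 18.3
position: [0.5909, -0.162, 0.0947]
ee_rot: [0.001, 0.999, 0.033, 0.002]
contact_force: [0.6, -0.3, 0.7]
width: 0.0855
gripper_force: 0.0
```

>>> send_rows(
  increments=[
    {"gripper":-1,"linear":[0,0,-0.02],"delta_rot":[0,0,0]},
    {"gripper":-1,"linear":[0,0,-0.03],"delta_rot":[0,0,0]},
    {"gripper":-1,"linear":[0,0,-0.03],"delta_rot":[0,0,0]},
  ],
)

```text
clock: 18.6
position: [0.5884, -0.159, 0.0623]
ee_rot: [-0.001, 0.999, 0.034, -0.002]
contact_force: [-0.8, -0.6, 0.6]
width: 0.0855
gripper_force: 0.0
```

The previous call had not fully reached its last row, so y is 14 mm off. Correcting before descending.

>>> send_rows(
  increments=[
    {"gripper":-1,"linear":[0.001,0.0145,0],"delta_rot":[0,0,0]},
    {"gripper":-1,"linear":[0.001,0.0145,0],"delta_rot":[0,0,0]},
    {"gripper":-1,"linear":[0.001,0.0145,0],"delta_rot":[0,0,0]},
  ],
)

```text
clock: 18.9
position: [0.5916, -0.1441, 0.0654]
ee_rot: [0.001, 0.999, 0.035, 0.001]
contact_force: [0.2, -0.3, 1.0]
width: 0.0853
gripper_force: 0.0
```

>>> send_rows(
  increments=[
    {"gripper":-1,"linear":[-0.001,0,-0.02],"delta_rot":[0,0,0]},
    {"gripper":-1,"linear":[-0.001,0,-0.04],"delta_rot":[0,0,0]},
    {"gripper":-1,"linear":[-0.001,0,-0.05],"delta_rot":[0,0,0]},
    {"gripper":-1,"linear":[-0.001,0,-0.055],"delta_rot":[0,0,0]},
    {"gripper":-1,"linear":[-0.001,0,-0.055],"delta_rot":[0,0,0]},
  ],
)

```text
clock: 19.4
position: [0.5898, -0.1447, 0.009]
ee_rot: [0.0, 0.999, 0.034, -0.0]
contact_force: [-0.6, -1.0, -0.1]
width: 0.0855
gripper_force: 0.0
```

>>> send_rows(
  increments=[
    {"gripper":1,"linear":[0,0,0],"delta_rot":[0,0,0]},
    {"gripper":1,"linear":[0,0,0],"delta_rot":[0,0,0]},
    {"gripper":1,"linear":[0,0,0],"delta_rot":[0,0,0]},
    {"gripper":1,"linear":[0,0,0],"delta_rot":[0,0,0]},
    {"gripper":1,"linear":[0,0,0],"delta_rot":[0,0,0]},
  ],
)

```text
clock: 19.9
position: [0.5908, -0.1451, 0.0105]
ee_rot: [0.001, 0.999, 0.034, 0.001]
contact_force: [-0.6, -0.2, 4.6]
width: 0.0586
gripper_force: 67.3
```

>>> send_rows(
  increments=[
    {"gripper":1,"linear":[0,0,0.01],"delta_rot":[0,0,0]},
    {"gripper":1,"linear":[0,0,0.03],"delta_rot":[0,0,0]},
    {"gripper":1,"linear":[0,0,0.06],"delta_rot":[0,0,0]},
    {"gripper":1,"linear":[0,0,0.09],"delta_rot":[0,0,0]},
    {"gripper":1,"linear":[-0.004,0.025,0.09],"delta_rot":[0,0,0.04]},
    {"gripper":1,"linear":[-0.008,0.055,0.09],"delta_rot":[0,0,0.08]},
    {"gripper":1,"linear":[-0.012,0.085,0.09],"delta_rot":[0,0,0.12]},
    {"gripper":1,"linear":[-0.012,0.085,0.09],"delta_rot":[0,0,0.12]},
  ],
)

```text
clock: 20.7
position: [0.5758, -0.056, 0.0991]
ee_rot: [-0.001, 0.995, 0.096, -0.001]
contact_force: [-1.4, -0.1, -2.0]
width: 0.0584
gripper_force: 66.4
```

>>> send_rows(
  increments=[
    {"gripper":1,"linear":[-0.004,0.03,0],"delta_rot":[0,0,0.03]},
    {"gripper":1,"linear":[-0.008,0.065,0],"delta_rot":[0,0,0.06]},
    {"gripper":1,"linear":[-0.012,0.1,0],"delta_rot":[0,0,0.09]},
    {"gripper":1,"linear":[-0.018,0.135,0],"delta_rot":[0,0,0.12]},
    {"gripper":1,"linear":[-0.024,0.17,0],"delta_rot":[0,0,0.144]},
    {"gripper":1,"linear":[-0.0285,0.2,0],"delta_rot":[0,0,0.144]},
    {"gripper":1,"linear":[-0.0285,0.22,0],"delta_rot":[0,0,0.144]},
    {"gripper":1,"linear":[-0.0285,0.22,0],"delta_rot":[0,0,0.144]},
  ],
)

```text
clock: 21.5
position: [0.5491, 0.1624, 0.0992]
ee_rot: [-0.0, 0.986, 0.167, 0.0]
contact_force: [0.3, -0.5, -2.1]
width: 0.0588
gripper_force: 66.4
```

>>> send_rows(
  increments=[
    {"gripper":1,"linear":[0,0,-0.02],"delta_rot":[0,0,0]},
    {"gripper":1,"linear":[0,0,-0.04],"delta_rot":[0,0,0]},
    {"gripper":1,"linear":[0,0,-0.055],"delta_rot":[0,0,0]},
    {"gripper":1,"linear":[0,0,-0.055],"delta_rot":[0,0,0]},
  ],
)

```text
clock: 21.9
position: [0.5475, 0.1587, 0.0421]
ee_rot: [0.0, 0.986, 0.165, -0.003]
contact_force: [-1.3, 0.8, -2.5]
width: 0.0585
gripper_force: 66.3
```

```bash
python3 - <<'E'
from h import *
s=get_state();print(s['position'],s['ee_rot'],s['width'])
S=grab('side','s5')
cv2.imwrite('pics/c5.png',cv2.resize(S['pixels'][110:280,160:330],None,fx=3,fy=3,interpolation=cv2.INTER_CUBIC))
E
```

```text
[0.54754392 0.1586849  0.04207142] [ 3.96260781e-04  9.86254668e-01  1.65209398e-01 -2.72524950e-03] 0.058492396746659285
```

View pics/c5.png

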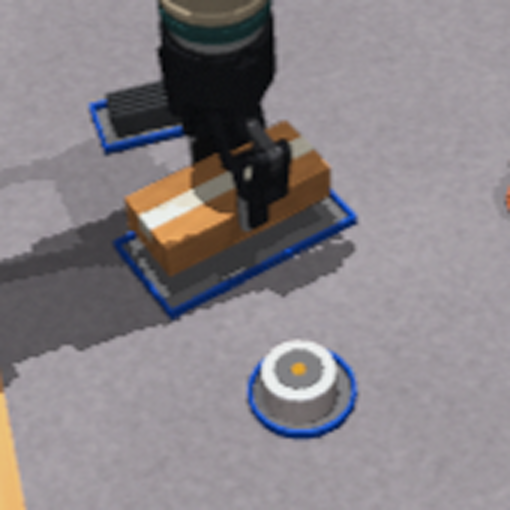

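Crop: the carton is level and parallel over its nest. Lowering.

>>> send_rows(
  increments=[
    {"gripper":1,"linear":[0.001,0.001,-0.012],"delta_rot":[0,0,0]},
    {"gripper":1,"linear":[0.001,0.001,-0.022],"delta_rot":[0,0,0]},
    {"gripper":1,"linear":[0.001,0.001,-0.027],"delta_rot":[0,0,0]},
    {"gripper":1,"linear":[0.001,0.001,-0.03],"delta_rot":[0,0,0]},
    {"gripper":1,"linear":[0.001,0.001,-0.0305],"delta_rot":[0,0,0]},
    {"gripper":1,"linear":[0.001,0.001,-0.0305],"delta_rot":[0,0,0]},
  ],
)

```text
clock: 22.55
position: [0.5505, 0.1614, 0.0138]
ee_rot: [0.0, 0.986, 0.166, 0.0]
contact_force: [-0.6, -0.3, -2.1]
width: 0.0588
gripper_force: 66.4
```

>>> send_rows(
  increments=[
    {"gripper":1,"linear":[0,0,-0.001],"delta_rot":[0,0,0]},
    {"gripper":1,"linear":[0,0,-0.002],"delta_rot":[0,0,0]},
    {"gripper":1,"linear":[0,0,-0.002],"delta_rot":[0,0,0]},
  ],
)

```text
clock: 22.85
position: [0.5506, 0.1615, 0.0135]
ee_rot: [0.0, 0.986, 0.166, 0.001]
contact_force: [-3.4, -0.5, 9.3]
width: 0.0588
gripper_force: 67.8
```

>>> send_rows(
  increments=[
    {"gripper":-1,"linear":[0,0,0.001],"delta_rot":[0,0,0]},
    {"gripper":-1,"linear":[0,0,0.001],"delta_rot":[0,0,0]},
    {"gripper":-1,"linear":[0,0,0.001],"delta_rot":[0,0,0]},
    {"gripper":-1,"linear":[0,0,0.005],"delta_rot":[0,0,0]},
    {"gripper":-1,"linear":[0,0,0.04],"delta_rot":[0,0,0]},
    {"gripper":-1,"linear":[0,0,0.08],"delta_rot":[0,0,0]},
    {"gripper":-1,"linear":[0,0,0.12],"delta_rot":[0,0,0]},
    {"gripper":-1,"linear":[0,0,0.16],"delta_rot":[0,0,0]},
  ],
)

```text
clock: 23.65
position: [0.55, 0.1613, 0.1733]
ee_rot: [0.0, 0.986, 0.166, -0.0]
contact_force: [-0.1, -0.7, -0.8]
width: 0.0856
gripper_force: 0.0
```

>>> send_rows(
  increments=[
    {"gripper":-1,"linear":[-0.04,0,0.02],"delta_rot":[0,0,0]},
    {"gripper":-1,"linear":[-0.08,0,0.03],"delta_rot":[0,0,0]},
    {"gripper":-1,"linear":[-0.12,0,0.03],"delta_rot":[0,0,0]},
    {"gripper":-1,"linear":[-0.16,0,0.03],"delta_rot":[0,0,0]},
    {"gripper":-1,"linear":[-0.2,0,0.03],"delta_rot":[0,0,0]},
    {"gripper":-1,"linear":[-0.2,0,0.03],"delta_rot":[0,0,0]},
    {"gripper":-1,"linear":[-0.2,0,0.03],"delta_rot":[0,0,0]},
    {"gripper":-1,"linear":[-0.2,0,0.03],"delta_rot":[0,0,0]},
  ],
)

```text
clock: 24.45
position: [0.3517, 0.1615, 0.2021]
ee_rot: [0.0, 0.986, 0.166, 0.001]
contact_force: [-0.5, -0.7, -0.5]
width: 0.0851
gripper_force: 0.0
```

```bash
python3 - <<'E'
from h import *
s=get_state();print(s['position'],s['width'])
S=grab('side','s6');T=grab('top','t6')
f=lambda x,k:cv2.resize(x,None,fx=k,fy=k,interpolation=cv2.INTER_CUBIC)
im=np.zeros((600,800,3),np.uint8)
im[:,:400]=f(S['pixels'][110:410,170:370],2); im[:288,400:]=f(T['pixels'][100:280,150:400],1.6)
cv2.imwrite('pics/c6.png',im)
E
```

```text
[0.35173516 0.16150028 0.20212272] 0.08509896607439066
```

View pics/c6.png

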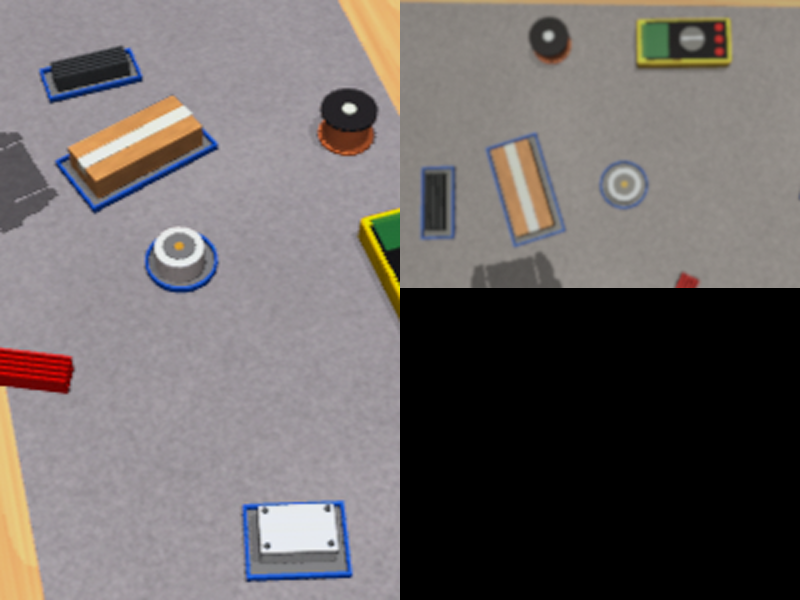

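All four parts lie flat and square in their nests: heat sink (90,75), carton (137,150), transformer (180,258), enclosure (297,535). The meter, spool and red block are untouched and the arm is clear. Handing in.

```bash
python3 -c "
from rig import sign_off
print(sign_off())"
```

```text
the job is handed in; nothing more can be done
None
```

I handed the job in after about 24 s of robot time: the last pictures show the heat sink, enclosure, transformer and carton each flat and square in its own nest. The meter and spool had not moved and the arm was clear; the sign-off returned no verdict.

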